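# Mesh the splined centre post into the cupcake stand and keep it pressed home

## Robot

A 6-joint arm with a two-finger parallel gripper is mounted at the origin on the work surface. World frame = base frame: x ahead of the robot, y to its left, z up, the work surface at z = 0. Lengths are in m, angles in rad, forces in N, time in s.
With the tool pointing down it reaches from about 0.35 to 0.975 m from the base axis. Payload 4.9 kg.
Tool frame: the origin (TCP) lies at the very end of the fingers, on their centre line; the grasp point (between the pads) lies manip.grip_point_offset behind it (manip.grip_point_offset is the distance from the TCP to the grasp point, in m); z points along the fingers, y is the direction in which the jaws open and shut (so a half turn about z gives the same grasp; the last joint's range is limited). The gripper opens to 85 mm and grips with 20 to 120 N. Pads are 22 mm wide; open, the fingers measure 114 mm over their backs; the gripper's body (76 mm by 85 mm) begins 54 mm behind the grasp point. The pads swing forward as they close: fully open they stand 13 mm farther back than shut.
Start: joints at [-1.461, 0.053, 1.613, -0, 1.476, -0.119], TCP at [0.142, -0.609, 0.231] pointing down, gripper open.
Joint ranges: [-3.01, 3.01], [-1.01, 2.22], [0.06, 2.58], [-1.02, 4.17], [0.09, 2.62], [-3.14, 3.14]. Speed limits (rad/s): [2.57, 2.57, 3.14, 3.14, 3.14, 3.14].

## Interface

Orientations are given as a unit quaternion [w, x, y, z].
In Python, from plant import status, grab_frame, camera_params, ticket, boxes_of, outline_of, manip gives the robot as it stands. The module is installed in compiled form; this text tells all that it offers.
- The arm moves only by the tool play_rows, never from a script. Its argument "deltas" is a list of rows, each a list of 2 entries, a list of its own where there are three numbers: the shift along the world's x, y, z in m, then the turn about the world's z in rad. A call has 1 to 5 rows; each row is the pose to reach, as a shift and turn from the pose commanded when the call began; what a row does not reach only later rows make up. A row lasts 1/8 s, in which the tool goes at most 62.5 mm and 10.7 degrees, less where a joint would pass 70% of its speed; a pose out of reach is approached as far as the arm can. A call with a gripper value outside its range is refused whole. "grip" is the opening, from -1 (shut) to 1 (fully open), set as the call begins (left out, the last holds). The fingers move at their own pace and stop on an object; the grip force is fixed at half the most. Time passes only in rows, so rows that repeat a pose let the fingers close. It gives the time, the measured TCP pose, the force and the opening at its end, in the units of the state.
- status.state(): the state, without advancing time (a new reading comes with each control period).
- grab_frame(name): name is "scene" or "top" or "wrist"; returns (picture, depth): 384x512x3 uint8, blue, green, red; 384x512 float32, m along the optical axis (not along the pixel's ray), 0 where there is no reading.
- camera_params(name): a dict with "mtx" (3x3 intrinsics, pixels), "world_from_camera" (4x4, takes a point from camera to world coordinates). Camera axes: x right, y up, looking along -z (the intrinsics and any distortion apply to the point x, -y, -z); pixel columns grow to the right and rows downward; lengths in m; the calibration is good to about 2 mm. A picture is of the moment at which its call begins: read the wrist's pose just before it. camera_params takes no time and is no camera call; for the wrist camera it gives the pose at the moment of the call.
- ticket.job_done(): hands the job in, once; it reports no verdict.
Trained networks look in the newest picture that a camera, given by its name, has taken for a name from the list of things; names that differ only in an ending like _2 or _b are one class to them, and where a whole thing is asked for, a point or a joint stands for the part that bears it (a point fixed in the world has none). Each returns a list of dicts, best first, with "confidence" (0 to 1); they miss things now and then, are a little off and sometimes report something else, mostly with a low value. They report only what shows in the picture. A call takes as long as a camera call.
- boxes_of(camera, name): "box" ([left, top, right, bottom] in pixels, round what is visible of it).
- outline_of(camera, name): "region" (384x512 bool, what is visible of it) and "box" ([left, top, right, bottom] in pixels, round what is visible of it).
The state is a dict: "time": time; "joint_pos": joint angles; "joint_vel": joint speeds; "joint_efforts": joint torques, N m; "tool_pos": TCP position; "tool_rot": TCP orientation; "contact_force": force on the tool from outside, world axes, zero at the start; "ft_torque": the same for the moment, N m; "gripper_width": opening from 0.0 (shut) to 1.0 (fully open).
Only numpy, scipy, OpenCV 4.12 (cv2) and the standard library are available. Lean on these libraries where they do the work, as an engineer would, in place of code of your own. Each camera call takes 0.05 s, during which the arm holds its last target.

## Task

Pick up the white centre post of the cupcake stand, turn it until its four splines line up with the cross-shaped socket in the stand's blue hub, and slide it fully home against the spring, upright, with its round shoulder flush on the hub. A helper will lock it from underneath, so finish while your fingers are still holding the post pressed all the way down: let go and the spring lifts it again. Do not knock over or push away the cupcake, the bottle or the cup.

Things in the scene. Friction and masses are not known exactly. Their poses are not given: they have to be found in the camera images.
- post: White post, 115 mm tall, 0.2 to 0.42 kg, loose, standing on its foot at any yaw. Origin: centre of underside; z up, x and y along its splines. Going up: four lilac splines in a plus sign (0-22 mm), round shoulder disc 52 mm wide (22-30), column 22 mm wide (30-70), square grip head 30 x 30 mm (70-115, flat top) whose flat sides face along x and y, as the splines. Same at each quarter turn.
- shoulder (a point): Post's axis at the underside of its round shoulder, where the splines begin, 22 mm above the post's origin; axes as the post's. The splines below are two crossed bars, 40 mm long (20 mm out from the axis) and 8 mm thick; their lowest 8 mm tapers to a lead-in nose, 34 mm long and 3 mm thick at the bottom.
- stand: Base of the cupcake stand, fixed to the table at any yaw: white round plate 180 mm in diameter, 9 mm thick (teal beads on its edge, to 14 mm), with a square pale-blue hub, 62 x 62 mm, 45 mm tall, in its middle. Origin: centre of its underside; z up, x and y along the hub's sides and its socket's slots.
- socket (a point): Centre of the socket's mouth on the hub's flat top, 45 mm above the table; axes as the stand's. Plus-shaped opening: slots 10 mm wide, reaching 21.5 mm from the centre along x and y both ways. A dark-red sprung pad shows 12 mm down. The post fits at any of four quarter turns; home: its shoulder rests on the hub's top, splines 22 mm deep.
- pad (a joint): Sprung pad in the socket: 0 = up at rest (12 mm below the mouth), grows in m as it is pushed straight down; about 0.010 when the post is home. The spring pushes up with 6 N at first and 9 N at home, more than the post weighs.
- cupcake: Bystander: cupcake with white icing and a red ball on top, 60 mm in diameter, 68 mm tall, loose on the table; origin at the centre of its underside.
- bottle: Bystander: small clear water bottle with a pink label and white cap, 54 mm in diameter, 130 mm tall, loose; origin at the centre of its underside.
- cup: Bystander: teal party cup, 72 mm rim diameter, 85 mm tall, empty, loose; origin at the centre of its underside.

How it is judged:
By the outcome, as a careful person would: the job done as asked, in the order asked, and still so for the second after the job is handed in, while the arm keeps its last pose, push and grip.
It also fails if it takes over 45 s, if anything falls off the work surface, if the arm or the gripper's body presses on something with over 40 N, if the wrist force passes 120 N, or if a joint passes its speed limit or range.

## Working session

There is one attempt and no reset: what is moved stays moved. The work goes in short steps, Python scripts to look and compute and a tool call to move; the robot and the scene stay as the last step left them, time stands still between calls to the robot, and variables do not carry over. Pictures are saved under pics/ and viewed, and the job is handed in when it is done.

Besides the shell and the picture viewer there is one more tool, called after "Call:" in YAML: its name, and indented under it one key for each argument. play_rows: Moves the arm, as the interface text tells. Its arguments: {"type":"object","properties":{"deltas":{"type":"array"},"grip":{"type":"number"}},"required":["deltas"]}

```bash
mkdir -p pics; cat > h.py <<'E'
import numpy as np, cv2
from plant import status, grab_frame, camera_params, ticket, boxes_of, outline_of, manip
def pts(cam,depth,cp=None):
    cp=cp or camera_params(cam); K=np.array(cp["mtx"]); T=np.array(cp["world_from_camera"])
    v,u=np.mgrid[0:384,0:512]; d=depth
    X=np.stack([(u-K[0,2])/K[0,0]*d, -(v-K[1,2])/K[1,1]*d, -d],-1)
    return X@T[:3,:3].T+T[:3,3]
E
python3 - <<'E'
from h import *
print(status.state(), manip.grip_point_offset)
for c in ["scene","top","wrist"]:
    cp=camera_params(c); print(c,{k:np.round(v,3).tolist() if not isinstance(v,str) else v for k,v in cp.items()})
    im,d=grab_frame(c); cv2.imwrite(f"pics/{c}0.png",im); np.save(f"{c}0.npy",d)
    for n in ["post","stand","cupcake","bottle","cup"]:
        print(c,n,[(np.round(b["box"]).tolist(),round(b["confidence"],2)) for b in boxes_of(c,n)][:2])
E
```

```text
{'time': 0.0, 'joint_pos': array([-1.46099756e+00,  5.33711719e-02,  1.61428206e+00,  2.00160880e-05,
        1.47601438e+00, -1.19014143e-01]), 'joint_vel': array([ 1.30022524e-03,  9.15645801e-05, -1.86979229e-03,  1.45689732e-03,
        1.15443006e-03,  2.24811119e-04]), 'joint_efforts': array([ 1.40619370e-03, -3.93679941e+01, -3.70179319e+01,  1.13592301e-05,
        7.10420820e-03,  1.25872552e-05]), 'tool_pos': array([ 0.14169215, -0.60808884,  0.23006129]), 'tool_rot': array([-1.03742127e-03,  9.93462291e-01,  1.14156031e-01,  1.47423890e-05]), 'contact_force': array([ 0.33435411, -0.5833525 , -0.23752171]), 'ft_torque': array([0.01024505, 0.01059168, 0.00785922]), 'gripper_width': 0.997871517813825} 0.0187
scene {'mtx': [[464.168, 0.0, 252.178], [0.0, 464.168, 189.168], [0.0, 0.0, 1.0]], 'world_from_camera': [[-0.781, -0.418, 0.464, 1.148], [0.625, -0.522, 0.581, 0.669], [-0.001, 0.743, 0.669, 0.83], [0.0, 0.0, 0.0, 1.0]]}
scene post [([328.0, 217.0, 350.0, 265.0], 0.55)]
scene stand [([194.0, 146.0, 257.0, 186.0], 0.7)]
scene cupcake [([271.0, 168.0, 294.0, 190.0], 0.94), 
[... 237 characters left out ...]
], [0.0, 0.0, 1.0]], 'world_from_camera': [[-0.016, 0.985, -0.171, 0.467], [-1.0, -0.018, -0.011, -0.0], [-0.014, 0.171, 0.985, 0.839], [0.0, 0.0, 0.0, 1.0]]}
top post [([118.0, 193.0, 156.0, 220.0], 0.97)]
top stand [([293.0, 166.0, 367.0, 248.0], 0.62)]
top cupcake [([246.0, 218.0, 276.0, 250.0], 0.66)]
top bottle [([162.0, 118.0, 195.0, 154.0], 0.96)]
top cup [([292.0, 106.0, 326.0, 149.0], 0.59)]
wrist {'mtx': [[337.496, 0.0, 255.565], [0.0, 337.496, 197.527], [0.0, 0.0, 1.0]], 'world_from_camera': [[0.226, 0.922, 0.314, 0.222], [-0.974, 0.214, 0.072, -0.589], [-0.001, -0.322, 0.947, 0.374], [0.0, 0.0, 0.0, 1.0]]}
wrist post []
wrist stand []
wrist cupcake []
wrist bottle []
wrist cup []
```

```bash
python3 - <<'E'
import cv2,numpy as np
im=cv2.imread("pics/top0.png"); cv2.imwrite("pics/top0b.png",cv2.resize(im[80:280,80:400],None,fx=2.5,fy=2.5,interpolation=cv2.INTER_CUBIC))
from h import *
P=pts("top",np.load("top0.npy"))
for n,b in dict(post=[118,193,156,220],stand=[293,166,367,248],cupcake=[246,218,276,250],bottle=[162,118,195,154],cup=[292,106,326,149]).items():
    q=P[b[1]:b[3],b[0]:b[2]].reshape(-1,3); q=q[q[:,2]>0.02]
    print(n,len(q),q.min(0).round(3),q.max(0).round(3))
q=P[190:225,112:160].reshape(-1,3);t=q[(q[:,2]>0.108)]
print("post top",t.mean(0),len(t),cv2.minAreaRect((t[:,:2]*1000).astype(np.float32)))
q=P[160:255,285:375].reshape(-1,3);t=q[(q[:,2]>0.04)&(q[:,2]<.05)]
print("hub",t.mean(0),len(t),cv2.minAreaRect((t[:,:2]*1000).astype(np.float32)))
t=q[(q[:,2]>0.005)&(q[:,2]<.05)]
print("plate",cv2.minEnclosingCircle((t[:,:2]*1000).astype(np.float32)))
E
```

```text
post 604 [ 0.467 -0.     0.024] [0.598 0.269 0.839]
stand 880 [ 0.467 -0.209  0.021] [ 0.613 -0.     0.839]
cupcake 554 [ 0.467 -0.04   0.029] [0.53  0.017 0.839]
bottle 712 [ 0.467 -0.     0.02 ] [0.759 0.196 0.839]
cup 717 [ 0.467 -0.157  0.021] [ 0.777 -0.     0.839]
post top [0.57005873 0.24076392 0.13550155] 247 ((515.7024536132812, 136.25787353515625), (288.0007019042969, 36.663360595703125), 62.949161529541016)
hub [ 0.57069898 -0.16695987  0.04525491] 664 ((571.1165771484375, -166.96261596679688), (61.41476058959961, 62.040767669677734), 42.826011657714844)
plate ((591.0621337890625, -191.24310302734375), 120.57259368896484)
```

View pics/scene0.png

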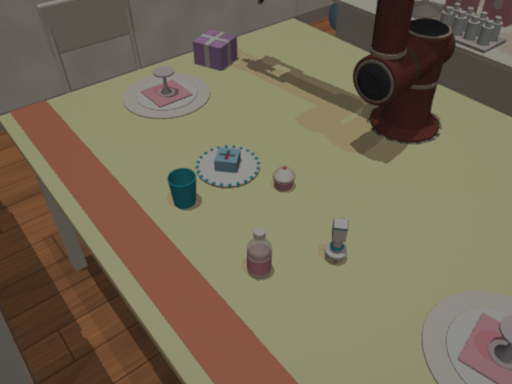

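View pics/top0b.png

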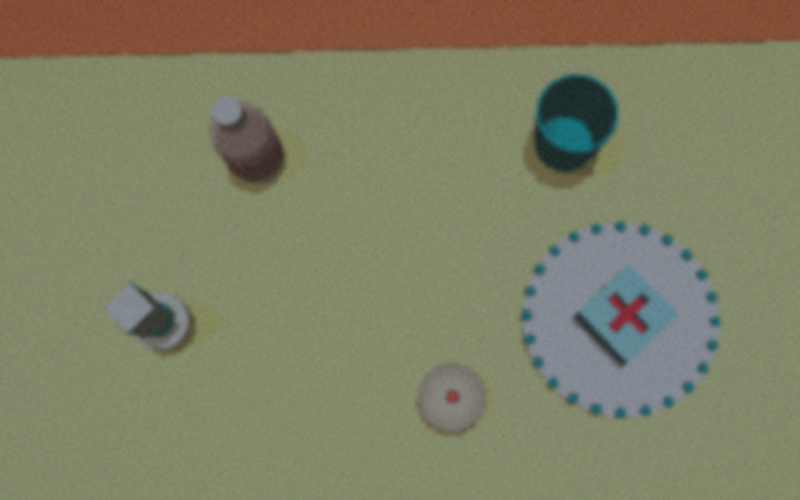

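The top view shows the post's head at full-image px (133,203), the hub at (331,205) turned about 43°, the cupcake at (261,239), the bottle at (178,135) and the cup at (309,126). Next I'll refine the post and hub estimates.

```bash
cat > an.py <<'E'
from h import *
def rect(P,mask,lo,hi):
    q=P[mask];t=q[(q[:,2]>lo)&(q[:,2]<hi)]
    return t.mean(0).round(4),len(t),cv2.minAreaRect((t[:,:2]*1000).astype(np.float32))
E
python3 - <<'E'
from an import *
d=np.load("top0.npy");P=pts("top",d);ok=d>0
m=np.zeros_like(ok);m[180:235,105:170]=1;m&=ok
print(rect(P,m,.106,.125)); print(rect(P,m,.022,.036))
m=np.zeros_like(ok);m[160:255,285:375]=1;m&=ok
print(rect(P,m,.04,.05));
q=P[m];t=q[(q[:,2]>.006)&(q[:,2]<.2)];print(cv2.minEnclosingCircle((t[:,:2]*1000).astype(np.float32)))
for n,s in dict(cup=np.s_[100:155,285:330],bottle=np.s_[110:160,155:200],cake=np.s_[215:255,240:280]).items():
    q=P[s][ok[s]];q=q[q[:,2]>.015];print(n,q.min(0).round(3),q.max(0).round(3))
# red cross centroid & angle
im=cv2.imread("pics/top0.png").astype(int)
s=np.s_[190:225,315:350];r=(im[...,2]-im[...,0]>40)
mm=np.zeros_like(ok);mm[s]=r[s];mm&=ok
print("cross",P[mm].mean(0),mm.sum())
E
```

```text
(array([0.573 , 0.2478, 0.1149]), 241, ((573.87744140625, 248.69384765625), (31.251712799072266, 29.677885055541992), 43.90298080444336))
(array([0.5705, 0.2398, 0.0299]), 211, ((572.2463989257812, 243.86753845214844), (41.131710052490234, 51.2082405090332), 72.26810455322266))
(array([ 0.5707, -0.167 ,  0.0453]), 664, ((571.1165771484375, -166.96261596679688), (61.41476058959961, 62.040767669677734), 42.826011657714844))
((571.5957641601562, -166.81973266601562), 90.6596450805664)
cup [ 0.706 -0.159  0.015] [ 0.777 -0.089  0.088]
bottle [0.705 0.142 0.015] [0.759 0.196 0.133]
cake [ 0.471 -0.04   0.029] [0.53  0.017 0.071]
cross [ 0.57146728 -0.16889769  0.03378798] 92
```

Call:
play_rows:
  deltas:
    - [[0.04,0.04,0.01],0.1]
    - [[0.08,0.08,0.02],0.2]
    - [[0.12,0.12,0.03],0.3]
    - [[0.16,0.16,0.04],0.4]
    - [[0.2,0.2,0.05],0.52]
  grip: 1

```text
time: 1.52
tool_pos: [0.3428, -0.4073, 0.2818]
tool_rot: [0.0, 0.93, 0.367, 0.0]
contact_force: [0.0, -0.8, -0.3]
gripper_width: 1.0
```

Call:
play_rows:
  deltas:
    - [[0.04,0.04,0],0]
    - [[0.08,0.08,0],0]
    - [[0.12,0.12,0],0]
    - [[0.16,0.16,0],0]
    - [[0.2,0.2,0],0]

```text
time: 2.15
tool_pos: [0.5429, -0.2072, 0.2816]
tool_rot: [0.0, 0.931, 0.366, 0.0]
contact_force: [-0.3, -0.1, 0.1]
gripper_width: 1.0
```

Call:
play_rows:
  deltas:
    - [[0.02,0.03,0],0]
    - [[0.029,0.042,0],0]
    - [[0.029,0.042,0],0]
    - [[0.029,0.042,0],0]

```text
time: 2.65
tool_pos: [0.5702, -0.1678, 0.2813]
tool_rot: [0.0, 0.931, 0.365, -0.0]
contact_force: [-0.1, -0.1, -0.1]
gripper_width: 1.006
```

```bash
python3 - <<'E'
from an import *
s=status.state();print(s["tool_pos"],s["tool_rot"])
cp=camera_params("wrist");im,d=grab_frame("wrist");cv2.imwrite("pics/w1.png",im);np.save("w1.npy",d);np.savez("w1cp.npz",**{k:v for k,v in cp.items() if k in("mtx","world_from_camera")})
P=pts("wrist",d,cp);m=(d>0)&(np.hypot(P[...,0]-.571,P[...,1]+.167)<.06)
print(rect(P,m,.04,.05))
r=(im[...,2].astype(int)-im[...,0]>40)&m&(P[...,2]<.042)
print("cross",P[r].mean(0),r.sum())
E
```

```text
[ 0.57017832 -0.16776246  0.28133748] [ 1.74503073e-04  9.30970817e-01  3.65093500e-01 -2.08657246e-04]
(array([ 0.5704, -0.1662,  0.0453]), 2418, ((569.7523803710938, -166.90113830566406), (62.29473114013672, 61.91295623779297), 42.158164978027344))
cross [ 0.56935768 -0.16745095  0.03337619] 433
```

View pics/w1.png

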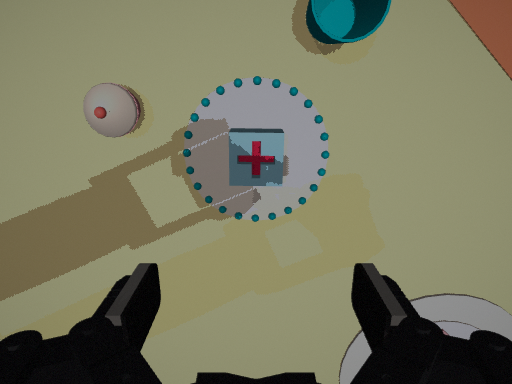

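The wrist view shows the hub square to the image at (256,157), with the red cross in its centre and the tool yaw already matching. Next I go to the post.

Call:
play_rows:
  deltas:
    - [[0,0.05,0],0]
    - [[0,0.11,0],0]
    - [[0,0.17,0],0]
    - [[0,0.23,0],0]
    - [[0,0.29,0],0]

```text
time: 3.32
tool_pos: [0.5706, 0.1238, 0.2816]
tool_rot: [0.0, 0.931, 0.365, 0.0]
contact_force: [1.0, 0.9, 0.3]
gripper_width: 1.0
```

Call:
play_rows:
  deltas:
    - [[0,0.06,0],0.0]
    - [[0.002,0.11,0],0.0]
    - [[0.002,0.125,0],0.0]
    - [[0.002,0.125,0],0.0]
    - [[0.002,0.125,0],0.0]

```text
time: 3.95
tool_pos: [0.5731, 0.2465, 0.2813]
tool_rot: [0.0, 0.931, 0.365, -0.0]
contact_force: [-0.6, 0.1, -1.0]
gripper_width: 1.001
```

```bash
python3 - <<'E'
from an import *
s=status.state();print(s["tool_pos"],s["tool_rot"])
cp=camera_params("wrist");im,d=grab_frame("wrist");cv2.imwrite("pics/w2.png",im);np.save("w2.npy",d)
P=pts("wrist",d,cp);m=(d>0)&(np.hypot(P[...,0]-.573,P[...,1]-.248)<.05)
print(rect(P,m,.106,.125)); print(rect(P,m,.025,.034))
E
```

```text
[0.57306338 0.2465202  0.28133746] [ 2.91837259e-04  9.31112328e-01  3.64732415e-01 -1.10853073e-04]
(array([0.5733, 0.2507, 0.115 ]), 1028, ((572.2274780273438, 249.7465057373047), (30.860305786132812, 30.59173011779785), 45.43633270263672))
(array([0.5805, 0.2566, 0.0303]), 613, ((576.0167236328125, 252.87850952148438), (41.03996276855469, 50.097938537597656), 40.841209411621094))
```

View pics/w2.png

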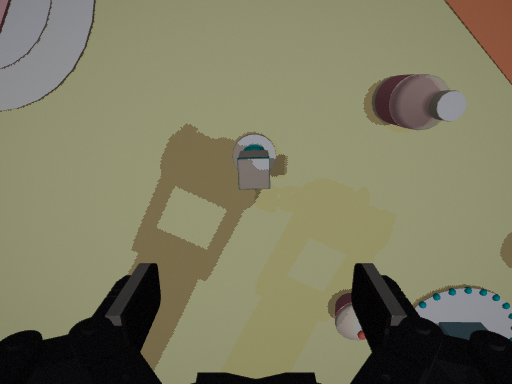

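The head sits square at (254,173), measured at (0.573, 0.2495, top 0.115), and is turned about 2° from the tool. I'll descend and grip it.

Call:
play_rows:
  deltas:
    - [[0,0.002,-0.05],0.035]
    - [[0,0.002,-0.1],0.035]
    - [[0,0.002,-0.15],0.035]
    - [[0,0.002,-0.19],0.035]
    - [[0,0.002,-0.206],0.035]

```text
time: 4.62
tool_pos: [0.5712, 0.2484, 0.0723]
tool_rot: [-0.0, 0.925, 0.381, -0.002]
contact_force: [-0.2, 0.0, -0.4]
gripper_width: 1.001
```

Call:
play_rows:
  deltas:
    - [[0,0,0],0]
    - [[0,0,0],0]

```text
time: 4.88
tool_pos: [0.5745, 0.2505, 0.0779]
tool_rot: [0.0, 0.924, 0.382, 0.002]
contact_force: [-0.1, -0.2, -0.2]
gripper_width: 0.997
```

Call:
play_rows:
  deltas:
    - [[0,0,0],0]
    - [[0,0,0],0]
    - [[0,0,0],0]
    - [[0,0,0],0]
    - [[0,0,0],0]
  grip: -1

```text
time: 5.5
tool_pos: [0.5731, 0.2504, 0.076]
tool_rot: [0.0, 0.924, 0.382, 0.0]
contact_force: [0.3, -0.9, 4.0]
gripper_width: 0.346
```

Call:
play_rows:
  deltas:
    - [[0,0,0],0]
    - [[0,0,0],0]
    - [[0,0,0],0]

```text
time: 5.88
tool_pos: [0.5731, 0.2505, 0.0759]
tool_rot: [-0.0, 0.924, 0.382, 0.0]
contact_force: [-1.2, -0.3, 6.1]
gripper_width: 0.342
```

Call:
play_rows:
  deltas:
    - [[0,0,0.02],0]
    - [[0,0,0.05],0]
    - [[0,0,0.08],0]
    - [[0,0,0.11],0]
    - [[0,0,0.12],0]

```text
time: 6.5
tool_pos: [0.5734, 0.2505, 0.1975]
tool_rot: [0.0, 0.924, 0.382, 0.001]
contact_force: [0.0, 0.2, -4.0]
gripper_width: 0.348
```

Call:
play_rows:
  deltas:
    - [[0,-0.03,0],-0.017]
    - [[0,-0.07,0],-0.035]
    - [[0,-0.11,0],-0.035]
    - [[0,-0.15,0],-0.035]
    - [[0,-0.19,0],-0.035]

```text
time: 7.12
tool_pos: [0.5716, 0.0591, 0.1936]
tool_rot: [-0.001, 0.931, 0.366, -0.001]
contact_force: [0.9, 0.5, -4.0]
gripper_width: 0.345
```

Call:
play_rows:
  deltas:
    - [[0,-0.04,0],0]
    - [[0,-0.09,0],0]
    - [[0,-0.13,0],0]
    - [[-0.001,-0.15,0],0]
    - [[-0.001,-0.15,0],0]

```text
time: 7.75
tool_pos: [0.5711, -0.0903, 0.1942]
tool_rot: [-0.001, 0.931, 0.365, -0.001]
contact_force: [-0.4, -0.2, -4.0]
gripper_width: 0.347
```

```bash
python3 - <<'E'
from an import *
s=status.state();print(s["tool_pos"],s["tool_rot"],s["contact_force"],s["gripper_width"])
cp=camera_params("wrist");im,d=grab_frame("wrist");cv2.imwrite("pics/w3.png",im);np.save("w3.npy",d)
P=pts("wrist",d,cp)
tp=s["tool_pos"]
m=(d>0)&(np.hypot(P[...,0]-tp[0],P[...,1]-tp[1])<.06)
z=P[m][:,2]; print(np.histogram(z,bins=np.arange(0,.3,.01)))
im2,d2=grab_frame("scene");cv2.imwrite("pics/s3.png",cv2.resize(im2[120:300,150:400],None,fx=3,fy=3))
im2,d2=grab_frame("top");cv2.imwrite("pics/t3.png",im2);np.save("t3.npy",d2)
print(outline_of("wrist","post").__len__())
E
```

```text
[ 0.57110375 -0.09030786  0.19422408] [-8.04613143e-04  9.31080058e-01  3.64813463e-01 -6.44765351e-04] [-0.38818313 -0.21545514 -4.0129583 ] 0.34690400547934197
(array([6047, 1052,  103,   86,  375,    0,    0,    0,    0,    0,    0,
          0,    0,    0, 2582,   87,  750,  231,   36,  587, 1263, 1611,
       1803, 7230, 4936, 6696, 6899, 3663,    0]), array([0.  , 0.01, 0.02, 0.03, 0.04, 0.05, 0.06, 0.07, 0.08, 0.09, 0.1 ,
       0.11, 0.12, 0.13, 0.14, 0.15, 0.16, 0.17, 0.18, 0.19, 0.2 , 0.21,
       0.22, 0.23, 0.24, 0.25, 0.26, 0.27, 0.28, 0.29]))
1
```

View pics/w3.png

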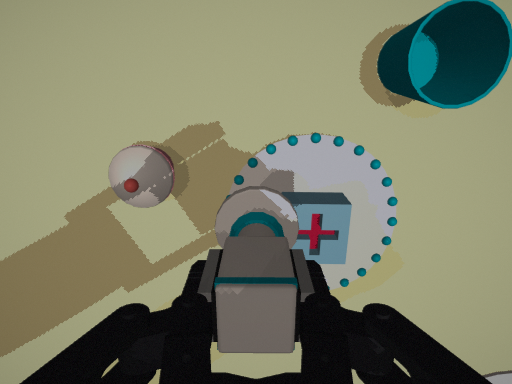

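View pics/s3.png

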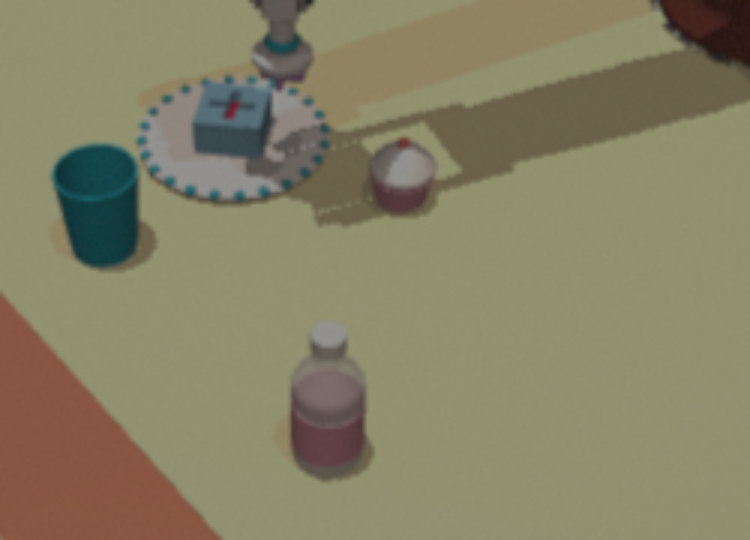

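The post is held upright, with its shoulder disc around (258,215) and the hub at (318,232); all bystanders are in place. Next I measure the post's axis in the hand.

```bash
python3 - <<'E'
from an import *
from scipy.optimize import least_squares
s=status.state();tp=s["tool_pos"];cp=camera_params("wrist");d=np.load("w3.npy");P=pts("wrist",d,cp)
m=(d>0)&(np.hypot(P[...,0]-tp[0],P[...,1]-tp[1])<.05)
a=.7468;ex=np.array([np.cos(a),np.sin(a)]);ey=np.array([np.sin(a),-np.cos(a)])
def loc(q): return np.c_[(q[:,:2]-tp[:2])@ex,(q[:,:2]-tp[:2])@ey,q[:,2]]
md=m&(abs(P[...,2]-.148)<.006)
q=loc(P[md]);print("disc z",np.median(q[:,2]),q.min(0),q.max(0))
A=np.c_[q[:,:2],np.ones(len(q))];c=np.linalg.lstsq(A,q[:,2],rcond=None)[0];print("disc plane slope",c)
# outer edge: hull points
h=cv2.convexHull((q[:,:2]*1000).astype(np.float32))[:,0]
h=h[h[:,0]>np.median(h[:,0])-5]
f=least_squares(lambda p:np.hypot(h[:,0]-p[0],h[:,1]-p[1])-26,[0,0],loss="soft_l1",f_scale=.5);print("disc centre mm local",f.x,np.abs(f.fun).mean(),len(h))
mt=m&(abs(P[...,2]-.234)<.006);v,u=np.where(mt);ok=(v>270)&(u>210)&(u<305)
q=loc(P[v[ok],u[ok]]);print("top",np.median(q[:,2]),q.min(0),q.max(0),len(q))
A=np.c_[q[:,:2],np.ones(len(q))];print(np.linalg.lstsq(A,q[:,2],rcond=None)[0])
print(cv2.minAreaRect((q[:,:2]*1000).astype(np.float32)))
# hub
mh=(d>0)&(abs(P[...,2]-.045)<.004)
q=loc(P[mh]); print("hub edges local",np.percentile(q,[1,99],axis=0))
q=P[mh];print(cv2.minAreaRect((q[:,:2]*1000).astype(np.float32)))
np.save("mh.npy",mh)
E
```

```text
disc z 0.14928921678328574 [-0.0141432  -0.0265922   0.14233025] [0.0247689  0.02504179 0.15148095]
disc plane slope [-0.03656775  0.00447951  0.1494615 ]
disc centre mm local [-1.12282518 -0.4488467 ] 0.16895271500649028 22
top 0.23421252109093138 [-0.01602706 -0.01753244  0.22801115] [0.01508434 0.0173498  0.23988332] 6664
[-0.06662348  0.00660721  0.23402087]
((-0.3906850814819336, -0.01210784912109375), (34.8801383972168, 31.05780029296875), 89.61467742919922)
hub edges local [[-0.08196117 -0.13053678  0.04121923]
 [ 0.1301185   0.16864306  0.04884818]]
((596.8159790039062, -121.33950805664062), (180.722412109375, 324.41070556640625), 65.7362289428711)
```

```bash
python3 - <<'E'
from an import *
s=status.state();tp=s["tool_pos"];cp=camera_params("wrist");d=np.load("w3.npy");P=pts("wrist",d,cp)
a=.7468;ex=np.array([np.cos(a),np.sin(a)]);ey=np.array([np.sin(a),-np.cos(a)])
L=np.stack([(P[...,:2]-tp[:2])@ex,(P[...,:2]-tp[:2])@ey,P[...,2]],-1)
def plane(m):
    q=L[m]
    for _ in range(4):
        A=np.c_[q[:,:2],np.ones(len(q))];c=np.linalg.lstsq(A,q[:,2],rcond=None)[0];r=q[:,2]-A@c;k=abs(r)<max(2*r.std(),5e-4);q=q[k]
    return c.round(4),len(q),q.mean(0).round(4)
print("table",plane((d>0)&(abs(P[...,2])<.006)))
box=np.zeros(d.shape,bool);box[285:350,222:292]=1
print("head top",plane(box&(d>0)&(abs(P[...,2]-.234)<.012)))
box=np.zeros(d.shape,bool);box[185:245,215:300]=1
print("disc",plane(box&(d>0)&(abs(P[...,2]-.149)<.003)))
# hub top, blue pixels right part
q=np.hypot(P[...,0]-.570,P[...,1]+.167)<.05
mh=(d>0)&q&(abs(P[...,2]-.045)<.004);print("hub",plane(mh))
x=L[mh];print(x.min(0),x.max(0),np.percentile(x,[.5,99.5],axis=0))
# head outer front face (column +x side)
v=np.where(box)
m=(d>0)&(P[...,2]>.19)&(P[...,2]<.228);m[:,:220]=0;m[:,294:]=0;m[:238]=0;m[300:]=0
x=L[m];c=np.linalg.lstsq(np.c_[x[:,1:],np.ones(len(x))],x[:,0],rcond=None)[0];print("front face x=",c,len(x),x.mean(0))
im,d2=grab_frame("scene");cv2.imwrite("pics/s4.png",cv2.resize(im[80:180,180:310],None,fx=6,fy=6,interpolation=cv2.INTER_CUBIC))
E
```

```text
table (array([-0.    ,  0.    ,  0.0012]), 114045, array([-0.0093, -0.0231,  0.0012]))
head top (array([-0.0051,  0.0046,  0.2344]), 3949, array([ 0.0007, -0.0004,  0.2344]))
disc (array([-0.0059,  0.0041,  0.1494]), 2159, array([ 0.0097, -0.0005,  0.1493]))
hub (array([0.0003, 0.0025, 0.046 ]), 2035, array([-0.0494,  0.0648,  0.0462]))
[-0.08378883  0.03143284  0.04100036] [-0.02101379  0.08708159  0.04828245] [[-0.08332838  0.03421692  0.04122962]
 [-0.02154665  0.0866091   0.04775494]]
front face x= [-0.00497765  0.00795065  0.01212699] 2857 [ 0.01381523 -0.00056565  0.21198692]
```

View pics/s4.png

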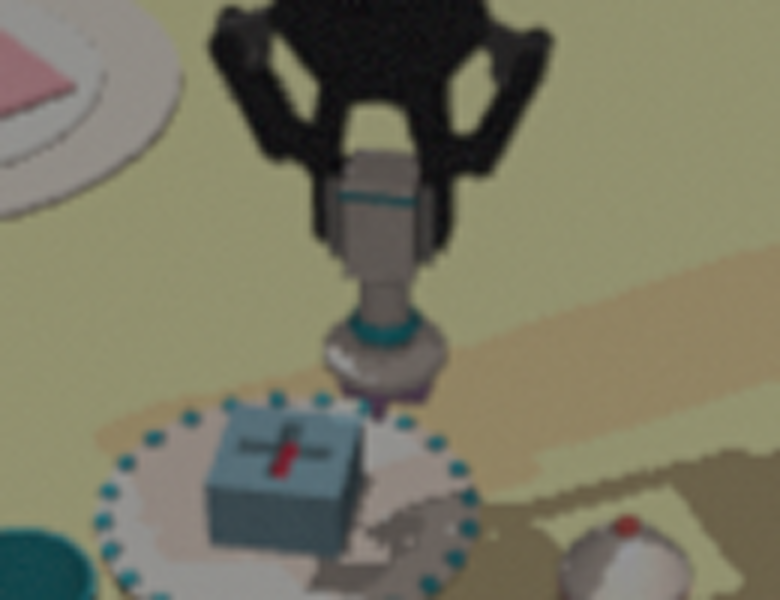

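Held within about 0.3° of upright, with its axis ~1 mm from the tool axis. Moving over the socket, the nose about 10 mm above it.

Call:
play_rows:
  deltas:
    - [[0,-0.03,0],0]
    - [[0,-0.06,0],0]
    - [[0,-0.076,-0.02],0]
    - [[0,-0.076,-0.05],0]
    - [[0,-0.076,-0.062],0]

```text
time: 8.62
tool_pos: [0.5698, -0.1643, 0.1293]
tool_rot: [-0.002, 0.931, 0.366, -0.002]
contact_force: [-0.6, -0.9, -4.2]
gripper_width: 0.342
```

Call:
play_rows:
  deltas:
    - [[0,0,0],0]
    - [[0,0,0],0]

```text
time: 8.88
tool_pos: [0.5725, -0.1655, 0.1344]
tool_rot: [0.001, 0.931, 0.366, 0.001]
contact_force: [-0.1, 0.3, -3.9]
gripper_width: 0.339
```

```bash
python3 - <<'E'
from an import *
s=status.state();print(s["tool_pos"],s["tool_rot"],s["contact_force"])
im,d=grab_frame("wrist");cv2.imwrite("pics/w5.png",im);np.save("w5.npy",d)
im,d2=grab_frame("scene");cv2.imwrite("pics/s5.png",cv2.resize(im[80:200,170:310],None,fx=5,fy=5,interpolation=cv2.INTER_CUBIC));np.save("s5.npy",d2)
E
```

```text
[ 0.57252269 -0.16552924  0.13439729] [5.89342736e-04 9.30602901e-01 3.66029259e-01 6.88528252e-04] [-0.06691803  0.319766   -3.90708403]
```

View pics/s5.png

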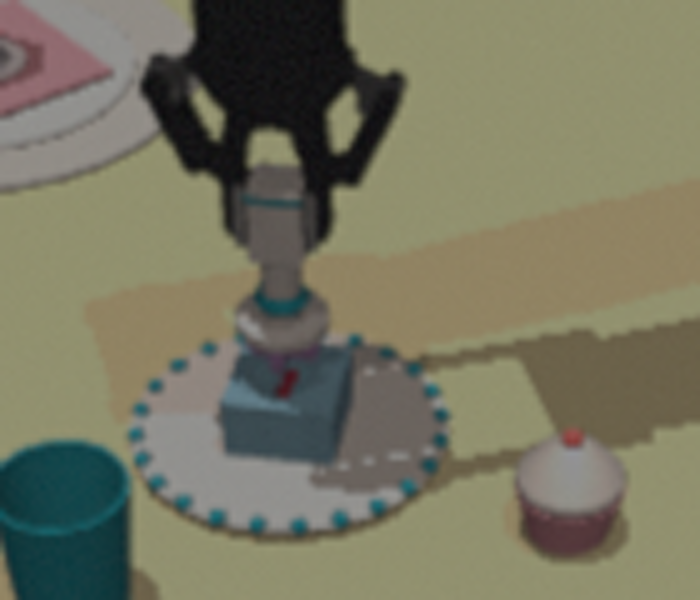

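View pics/w5.png

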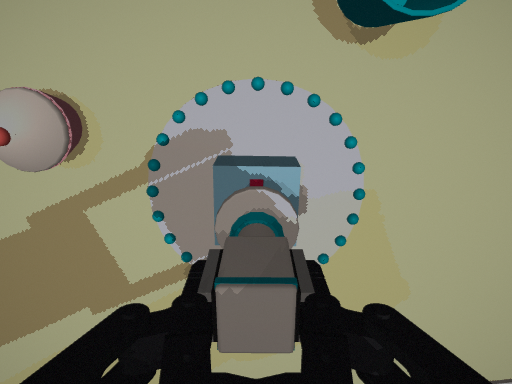

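```bash
cat > m.py <<'E'
from an import *
from scipy.optimize import least_squares
cp=camera_params("wrist");s=status.state();tp=s["tool_pos"];im,d=grab_frame("wrist")
P=pts("wrist",d,cp);w,x,y,z=s["tool_rot"];a=2*np.arctan2(y,x)
print(tp.round(4),s["tool_rot"].round(4),"yaw deg",np.degrees(a).round(2),s["contact_force"].round(1))
ex=np.array([np.cos(a),np.sin(a)]);ey=np.array([np.sin(a),-np.cos(a)])
L=np.stack([(P[...,:2]-tp[:2])@ex,(P[...,:2]-tp[:2])@ey,P[...,2]],-1)*1000
zs=tp[2]*1000-76+30+1
near=(d>0)&(np.hypot(L[...,0],L[...,1])<55)
q=L[near&(abs(L[...,2]-zs)<5)&(abs(L[...,0])<40)]
zm=np.median(q[:,2]);q=q[abs(q[:,2]-zm)<2.5]
h=cv2.convexHull(q[:,:2].astype(np.float32))[:,0];h=h[h[:,0]>0]
f=least_squares(lambda p:np.hypot(h[:,0]-p[0],h[:,1]-p[1])-26,[0,0],loss="soft_l1",f_scale=.5)
print("disc ztop",zm,"centre",f.x.round(2),np.abs(f.fun).mean(),"yext",q[:,1].min(),q[:,1].max(),"xmax",q[:,0].max())
q=L[near&(abs(L[...,2]-46)<2.5)&(L[...,0]>12)]
xm=np.percentile(q[:,0],99.3);k=q[(q[:,0]>18)]
print("hub xfar",xm,"centre x",xm-31,"y",[np.percentile(k[:,1],.7),np.percentile(k[:,1],99.3)],np.mean([np.percentile(k[:,1],.7),np.percentile(k[:,1],99.3)]),"z",np.median(q[:,2]))
e=[k[(abs(k[:,1]-c)<2),0].max() for c in(-24,-16,-8,0,8,16,24)];print("far edge",np.round(e,2))
r=(im[...,2].astype(int)-im[...,0]>50)&near&(L[...,2]<44)&(L[...,0]>8);q=L[r]
print("red slot y",q[:,1].min(),q[:,1].max(),"xmax",q[:,0].max(),len(q),np.median(q[:,2]))
E
python3 m.py
```

```text
[ 0.5727 -0.1658  0.1349] [9.000e-04 9.307e-01 3.659e-01 1.000e-03] yaw deg 42.93 [-0.   0.1 -3. ]
disc ztop 89.25220558576322 centre [-1.2  -0.38] 0.17850339688275754 yext -26.21108043997879 25.25903049383908 xmax 24.949145171288777
hub xfar 28.369381965092728 centre x -2.630618034907272 y [np.float64(-31.180800437032953), np.float64(29.977324322002822)] -0.6017380575150657 z 45.371301978596264
far edge [28.57 28.36 28.33 28.22 28.04 28.11 27.8 ]
red slot y -4.9503797275410575 3.3719713426606654 xmax 15.25025518522376 76 33.35116913613828
```

Call:
play_rows:
  deltas:
    - [[0,0,0],-0.008]
    - [[0,0,0],-0.008]
    - [[0,0,0],-0.008]

```text
time: 9.4
tool_pos: [0.5718, -0.1657, 0.1334]
tool_rot: [0.0, 0.932, 0.362, 0.0]
contact_force: [-0.3, -0.6, -4.4]
gripper_width: 0.342
```

```bash
python3 m.py
```

```text
[ 0.5718 -0.1657  0.1334] [0.     0.9322 0.362  0.    ] yaw deg 42.44 [-0.3 -0.6 -4.4]
disc ztop 87.7536787658666 centre [-1.18 -0.56] 0.1865990581303217 yext -26.457056322273687 25.01771801108678 xmax 24.765506467526933
hub xfar 28.850503222272152 centre x -2.1494967777278475 y [np.float64(-30.789496813204313), np.float64(30.388147910846467)] -0.2006744511789229 z 45.428115378384206
far edge [28.99 29.03 28.82 28.7  28.75 28.77 28.72]
red slot y -4.4185068448684515 3.8606320529563876 xmax 15.457629786181785 84 33.56445188302774
```

Settled: the offset left is about (-0.9, +0.3) mm in the tool frame. I'll correct that and lower the nose into the mouth.

Call:
play_rows:
  deltas:
    - [[-0.0005,-0.0008,-0.003],0]
    - [[-0.0005,-0.0008,-0.007],0]
    - [[-0.0005,-0.0008,-0.012],0]
    - [[-0.0005,-0.0008,-0.017],0]
    - [[-0.0005,-0.0008,-0.017],0]

```text
time: 10.07
tool_pos: [0.5707, -0.1663, 0.1154]
tool_rot: [-0.001, 0.932, 0.362, -0.001]
contact_force: [0.4, -1.0, -3.0]
gripper_width: 0.342
```

```bash
python3 m.py
```

```text
[ 0.5707 -0.1663  0.1154] [-6.000e-04  9.322e-01  3.620e-01 -6.000e-04] yaw deg 42.44 [ 0.4 -1.  -3. ]
disc ztop 69.7330750020167 centre [-1.29 -0.58] 0.2185977371128159 yext -26.46895339034171 25.006146505941395 xmax 24.764941114177198
hub xfar 30.021150820838212 centre x -0.9788491791617879 y [np.float64(-30.36619593772647), np.float64(30.633441746975276)] 0.13362290462440285 z 45.41182168254559
far edge [30.29 30.16 29.95 30.11 29.94 29.94 30.02]
red slot y -4.246117959448366 4.788332348017978 xmax 16.137417290396282 14 33.56365870684
```

Call:
play_rows:
  deltas:
    - [[0.0004,-0.0003,-0.002],0]
    - [[0.0004,-0.0003,-0.005],0]
    - [[0.0004,-0.0003,-0.008],0]
    - [[0.0004,-0.0003,-0.011],0]
    - [[0.0004,-0.0003,-0.011],0]

```text
time: 10.75
tool_pos: [0.5719, -0.1668, 0.106]
tool_rot: [0.0, 0.932, 0.362, 0.0]
contact_force: [-2.7, 0.6, 3.0]
gripper_width: 0.341
```

```bash
python3 m.py
```

```text
[ 0.5719 -0.1668  0.106 ] [1.000e-04 9.322e-01 3.620e-01 1.000e-04] yaw deg 42.45 [-2.7  0.6  3. ]
disc ztop 60.38220550736396 centre [-1.34 -0.51] 0.16042175973319595 yext -26.43079722393661 25.0256034596406 xmax 24.677424077368244
hub xfar 29.63406618670953 centre x -1.3659338132904715 y [np.float64(-31.531437518688993), np.float64(29.53470613261486)] -0.9983656930370657 z 45.386467166083605
far edge [29.53 29.72 29.65 29.53 29.63 29.36 29.31]Traceback (most recent call last):
  File "m.py", line 20, in <module>
    print("red slot y",q[:,1].min(),q[:,1].max(),"xmax",q[:,0].max(),len(q),np.median(q[:,2]))
                       ~~~~~~~~~~^^
    return umr_minimum(a, axis, None, out, keepdims, initial, where)
ValueError: zero-size array to reduction operation minimum which has no identity
```

The splines are in and the spring is pushing (about 7 N net), with 7 mm to go. I press on.

Call:
play_rows:
  deltas:
    - [[0,0,-0.002],0]
    - [[0,0,-0.004],0]
    - [[0,0,-0.006],0]
    - [[0,0,-0.007],0]
    - [[0,0,-0.008],0]

```text
time: 11.42
tool_pos: [0.572, -0.167, 0.099]
tool_rot: [0.0, 0.932, 0.362, 0.0]
contact_force: [-6.2, 2.6, 14.7]
gripper_width: 0.346
```

```bash
python3 m.py 2>&1 | grep -v -e File -e Trace
```

```text
[ 0.572 -0.167  0.099] [1.000e-04 9.322e-01 3.620e-01 1.000e-04] yaw deg 42.45 [-6.2  2.6 14.7]
disc ztop 53.38966655524907 centre [-1.32 -0.72] 0.1497304433663238 yext -26.416633632345828 25.065033389097298 xmax 24.609268660845608
hub xfar 29.65867626482711 centre x -1.3413237351728888 y [np.float64(-31.71906191517515), np.float64(29.430033592059328)] -1.144514161557911 z 45.42350029378736
far edge [29.9  29.66 29.7  29.62 29.42 29.4  29.26]
    print("red slot y",q[:,1].min(),q[:,1].max(),"xmax",q[:,0].max(),len(q),np.median(q[:,2]))
                       ~~~~~~~~~~^^
    return umr_minimum(a, axis, None, out, keepdims, initial, where)
ValueError: zero-size array to reduction operation minimum which has no identity
```

Call:
play_rows:
  deltas:
    - [[-0.0005,0.0002,-0.0005],0]
    - [[-0.0005,0.0002,-0.001],0]
    - [[-0.0005,0.0002,-0.001],0]
    - [[-0.0005,0.0002,-0.001],0]

```text
time: 11.98
tool_pos: [0.572, -0.1669, 0.099]
tool_rot: [0.0, 0.932, 0.362, 0.001]
contact_force: [-5.5, 2.7, 13.6]
gripper_width: 0.343
```

```bash
python3 m.py 2>&1 | grep -v -e File -e Trace; python3 - <<'E'
from an import *
im,d=grab_frame("scene");cv2.imwrite("pics/s9.png",cv2.resize(im[80:200,170:310],None,fx=5,fy=5,interpolation=cv2.INTER_CUBIC))
im,d=grab_frame("wrist");cv2.imwrite("pics/w9.png",im)
cp=camera_params("wrist");P=pts("wrist",d,cp)
tp=status.state()["tool_pos"];z=np.median(P[285:340,230:290,2]);print("head top z",z)
b=P[285:340,230:290].reshape(-1,3);b=b[abs(b[:,2]-z)<.004];b=b-b.mean(0);print(np.linalg.lstsq(b[:,:2],b[:,2],rcond=None)[0])
E
```

```text
[ 0.572  -0.1669  0.099 ] [4.000e-04 9.322e-01 3.620e-01 5.000e-04] yaw deg 42.45 [-5.5  2.7 13.6]
disc ztop 53.38097940546735 centre [-1.31 -0.67] 0.1646194994170814 yext -26.32306235447155 25.034649031648097 xmax 24.726847872984465
hub xfar 29.702761676597067 centre x -1.297238323402933 y [np.float64(-31.67450663794507), np.float64(29.48063270578715)] -1.0969369660789585 z 45.41316786948899
far edge [29.93 29.79 29.68 29.48 29.29 29.49 29.44]
    print("red slot y",q[:,1].min(),q[:,1].max(),"xmax",q[:,0].max(),len(q),np.median(q[:,2]))
                       ~~~~~~~~~~^^
    return umr_minimum(a, axis, None, out, keepdims, initial, where)
ValueError: zero-size array to reduction operation minimum which has no identity
head top z 0.1384409544590371
[-0.01666721 -0.01823701]
```

View pics/s9.png

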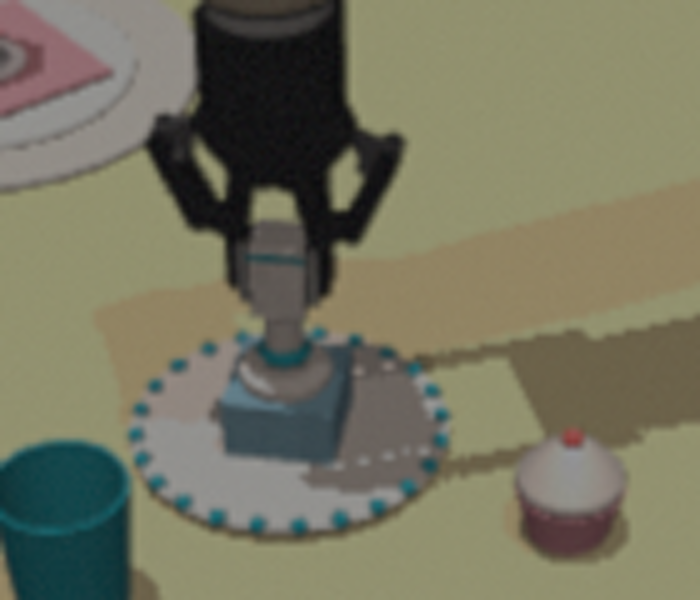

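View pics/w9.png

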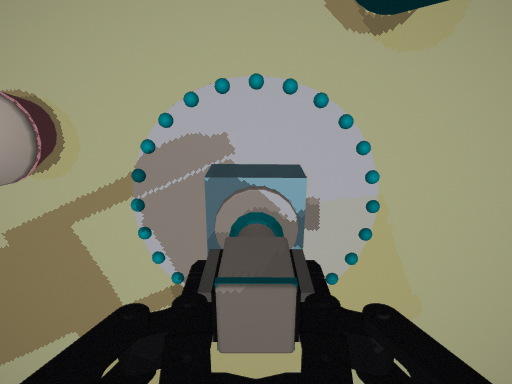

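Call:
play_rows:
  deltas:
    - [[-0.0003,0,-0.001],0]
    - [[-0.0003,0,-0.0015],0]
    - [[-0.0003,0,-0.0015],0]
    - [[-0.0003,0,-0.0015],0]
    - [[-0.0003,0,-0.0015],0]

```text
time: 12.75
tool_pos: [0.572, -0.1669, 0.099]
tool_rot: [0.001, 0.932, 0.362, 0.001]
contact_force: [-8.4, 3.7, 19.7]
gripper_width: 0.346
```

```bash
python3 m.py 2>&1 | head -3; python3 - <<'E'
from an import *
P=pts("top",grab_frame("top")[1])
for n,s in dict(cup=np.s_[100:155,285:330],bottle=np.s_[110:160,155:200],cake=np.s_[215:255,240:280]).items():
    q=P[s].reshape(-1,3);q=q[(q[:,2]>.015)&(q[:,2]<.14)];print(n,q.min(0).round(3),q.max(0).round(3))
E
```

```text
[ 0.572  -0.1669  0.099 ] [5.000e-04 9.322e-01 3.621e-01 7.000e-04] yaw deg 42.45 [-8.4  3.7 19.7]
disc ztop 53.397711347708736 centre [-1.37 -0.76] 0.17617765709132174 yext -26.393900648989298 25.11890093669855 xmax 24.60390239844173
hub xfar 29.66708236098435 centre x -1.3329176390156512 y [np.float64(-31.84983533774165), np.float64(29.425731010627242)] -1.2120521635572032 z 45.41264824294494
cup [ 0.706 -0.159  0.015] [ 0.777 -0.089  0.09 ]
bottle [0.706 0.142 0.015] [0.758 0.196 0.134]
cake [ 0.471 -0.04   0.03 ] [0.53  0.017 0.07 ]
```

The force rose to about 20 N with no further travel, so the post is against its hard stop. The bystanders have not moved. Handing in.

```bash
python3 -c "
from plant import ticket,status
print(ticket.job_done()); s=status.state(); print(s['time'],s['tool_pos'],s['contact_force'])"
```

```text
the job is handed in; nothing more can be done
None
the job is handed in; nothing more can be done
```

I gripped the post by its square head, carried it over the hub, lined it up with the socket using the wrist camera, and pressed it home against the spring. I handed it in at about 12.8 s with the fingers still holding it down.

**Seating:** The shoulder's top measured 8.0 mm above the hub top, which is the disc's own thickness, so it sits flush. When I pressed further, the upward force rose to about 20 N and the tool did not move, so the post is against its stop.

**Upright and aligned:** The post measured within about 0.3° of upright while held. A rougher plane fit on the head top once home gave about 1.4°. The flush shoulder suggests that figure is fit noise, and I did not check it further. Hub yaw came out at 42.2° from one camera and 42.8° from another, and I used 42.4°.

**Side force:** About 9 N of sideways force stayed on the tool at the end; two small corrections did not remove it.

**Bystanders:** The cup, bottle and cupcake measured in the same places as at the start, within about 1 mm sideways.

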